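Clamp the lipstick case in a sprung-arm holder

ROBOT

A 6-joint arm with a two-finger parallel gripper is mounted at the origin on the work surface. World frame = base frame: x ahead of the robot, y to its left, z up, the work surface at z = 0. Lengths are in m, angles in rad, forces in N, time in s.
With the tool pointing down it reaches from about 0.375 to 0.975 m from the base axis. Payload 3.8 kg.
Tool frame: the origin (TCP) lies at the very end of the fingers, on their centre line; the grasp point (between the pads) lies 19 mm behind it; x points along the fingers, z is the direction in which the jaws open and shut, and the axes are right-handed (so a half turn about x gives the same grasp; the last joint's range is limited). The gripper opens to 88 mm and grips with 3 to 60 N. Pads are 18 mm wide; open, the fingers measure 123 mm over their backs; the gripper's body (75 mm by 187 mm) begins 45 mm behind the grasp point.
Start: joints at [1.144, 0.264, 1.604, -0, 1.274, -0.037], TCP at [0.256, 0.624, 0.239] pointing down, gripper open.
Joint ranges: [-2.63, 2.63], [-0.94, 2.18], [0.31, 2.57], [-1.31, 4.45], [0, 2.66], [-2.55, 2.55]. Speed limits (rad/s): [2.57, 2.57, 3.14, 3.14, 3.14, 3.14].

INTERFACE

Orientations are given as a unit quaternion [x, y, z, w].
In Python, from plant import robot, optics, order gives the robot as it stands.
- The arm moves only by the tool step_arm, never from a script. Its argument "motion" is text: rows parted by semicolons, each of 7 numbers parted by spaces: the shift along the tool's x, y, z in mm, then the turn, a rotation vector about the tool's x, y, z in degrees, then the gripper command: -1 is shut, 1 is fully open, values between are in proportion. In form: tx ty tz wx wy wz jaw; .... A call has 1 to 20 rows; each row shifts and turns the commanded pose from where the row before left it, along the tool's axes as they then stand; what a row does not reach is not made up. A row lasts 1/8 s, in which the tool goes at most 62.5 mm and 10.7 degrees, less where a joint would pass 70% of its speed; a pose out of reach is approached as far as the arm can. A call with a gripper value outside its range is refused whole. The fingers move at their own pace and stop on an object; "squeeze" is the grip in N (left out, the last holds). Time passes only in rows, so rows that do not move let the fingers close. It gives the time, the measured TCP pose, the force and the opening at its end, in the units of the state.
- robot.get_state(): the state, without advancing time (a new reading comes with each control period).
- optics.grab_frame(name): name is "scene" or "top" or "wrist"; returns the picture (480x640x3 uint8, red, green, blue); there is no depth.
- optics.calibration(name): a dict with "fx", "fy", "cx", "cy" (pixels), "rvec" (rotation vector, rad) and "tvec" (3), from world to camera coordinates, as OpenCV has them; the wrist camera has in their place "T_tool_cam" (4x4, takes a point from camera to tool coordinates, whose origin is the TCP and whose axes are the tool frame's). Camera axes: x right, y down, z forward; pixel columns grow to the right and rows downward; lengths in m; the calibration is good to about 2 mm. A picture is of the moment at which its call begins: read the wrist's pose just before it. calibration takes no time and is no camera call.
- order.job_done(): hands the job in, once; it reports no verdict.
The state is a dict: "clock": time; "joint_pos": joint angles; "joint_vel": joint speeds; "tau": joint torques, N m; "ee_pos": TCP position; "eef_rot": TCP orientation; "ft_force": force on the tool from outside, world axes, zero at the start; "wrist_torque": the same for the moment, N m; "width": opening from 0.0 (shut) to 1.0 (fully open).
Only numpy, scipy, OpenCV 4.12 (cv2) and the standard library are available. Lean on these libraries where they do the work, as an engineer would, in place of code of your own. Each camera call takes 0.05 s, during which the arm holds its last target.

TASK

Secure the rose-gold lipstick case in the sprung-arm holder on the vanity: with closed fingers, push the holder's arm back by its upright tab until the hidden latch catches and the arm stays back by itself, pushing gently and stopping as soon as you feel the end stop, never pinching or forcing the arm. Then stand the lipstick case upright in the pocket without dropping it, let go, and press the trigger button so that the arm swings in and clamps the case. Leave the tumbler, perfume bottle, comb and turntable organiser where they are.

Things in the scene. Friction and masses are not known exactly. Their poses are not given: they have to be found in the camera images.
- hinge (a point): Vertical hinge axis of the holder's sprung arm, on top of its flat housing, 30 mm above the counter. Axes as the holder's: z up, y from the hinge toward the pocket, x out through the pocket's back wall (roughly away from the robot). The arm is a steel bar 10 mm thick, 145 mm long from the axis, 34 to 48 mm above the counter.
- holder: Sprung-arm holder fixed to the counter: wooden base 120 x 215 x 8 mm with a grey housing 110 x 140 mm, top 30 mm above the counter. Origin on the hinge axis at counter height. Pocket at y = +85 mm, trigger button at y = -62 mm.
- latch_housing (a point): Point on the housing top over the hidden latch. It catches the arm at an unseen angle that differs each time, 0.88 to 1.40 rad; a ramp before it adds about 1 N. 0.06 rad past it a stiff sprung stop adds about 3 N per mm at the tab: at 10 to 14 N it has caught, so back off. Caught, the arm stays (settling up to 0.13 rad); not caught, it swings shut within 1 s.
- keeper (a joint): Arm angle (rad): 0 = shut, bar along the holder's +y; grows counter-clockwise from above (the end swings toward the holder's -x, roughly to the robot). A damped spring drives it to 0: about 2.5 N at the tab when shut, 7 N far back. Clamping the lipstick case it rests near 0.15. More than 22 N from the robot on the arm, pushing or squeezing, damages it.
- push_tab (a point): Upright flat steel tab at the arm's end, 8 mm thick, 40 mm wide along the arm (105 to 145 mm from the hinge axis), top 100 mm above the counter. Point: 125 mm from the axis, 80 mm up, mid-thickness. Its y axis points along the arm outward. Push its +x face (pocket side) toward its -x, along the arc about the hinge. Nothing else of the holder is above 55 mm.
- pocket (a point): Spot on the pocket floor, 8 mm above the counter, where the lipstick case's axis should be set; axes as the holder's. Back wall face 14.5 mm away at +x, 44 mm wide, top 55 mm above the counter. Low side walls 15 mm away at +y and -y, tops 30 mm up. Open above and at -x, where the arm comes in to press the case against the back wall.
- trigger_top (a point): Centre of the top of the round white trigger button, 28 mm across, 42 mm above the counter, 12 mm proud of the housing. Pressed straight down it lets the arm go after 5 to 7 mm, at 4 to 6 N; full travel 9 mm; springs back up.
- lipstick_center (a point): Centre of the loose lipstick case, a rose-gold metal cylinder 24 mm in diameter and 88 mm tall, 35 to 70 g, standing upright on the counter; z axis along it; point half-way up (44 mm above its foot).
- tumbler: White ceramic tumbler, 76 mm across, 100 mm tall, origin at the centre of its foot. Leave alone.
- perfume: Glass perfume bottle 50 x 32 mm, 102 mm tall with its cap, origin at the centre of its foot. Leave alone.
- comb: Bamboo comb lying flat, 160 x 40 mm, 6 mm thick, length along its x, origin at its middle on the counter. Leave alone.
- organiser_rim (a point): Point on the rim of the round clear turntable organiser (190 mm across, contents up to 76 mm tall, fixed in place, free to spin), 95 mm from its axis along its -x, 30 mm above the counter. Leave alone.

How it is judged:
On the way, in this order (a step that is already met when the one before it is completed fails the run):
1. the arm is drawn back (over 0.80 rad) and stays there by itself, untouched by the robot, for 0.6 s (value of joint keeper above 0.8 rad and contact force between each of the fingers, the arm and keeper below 0.05 N), for 0.6 s.
2. the lipstick case stands in the pocket, let go, with the arm still held back (value of joint keeper above 0.8 rad and x of lipstick_center in the frame of pocket between -0.008 and 0.008 m and y of lipstick_center in the frame of pocket between -0.006 and 0.006 m and z of lipstick_center in the frame of pocket between 0.04 and 0.048 m and angle between lipstick_center's own z axis and vertical below 0.12 rad and contact force between each of the fingers, the arm and lipstick below 0.05 N), for 0.2 s.
At the end, for the whole second after the job is handed in: The lipstick case stands upright (within 0.12 rad) on the pocket's floor, its axis within 8 mm (x) and 6 mm (y) of the pocket spot, at rest; the arm has swung in to 0.06-0.26 rad and presses on it with more than 1 N; the robot touches neither (x of lipstick_center in the frame of pocket between -0.008 and 0.008 m and y of lipstick_center in the frame of pocket between -0.006 and 0.006 m and z of lipstick_center in the frame of pocket between 0.04 and 0.048 m and angle between lipstick_center's own z axis and vertical below 0.12 rad and value of joint keeper between 0.06 and 0.26 rad and contact force between keeper and lipstick above 1 N and linear speed of lipstick below 0.02 m/s and contact force between each of the fingers, the arm and lipstick below 0.05 N and contact force between each of the fingers, the arm and keeper below 0.05 N).
It fails at once if the robot pushes or squeezes the arm with more than 22 N (contact force between any of the fingers, the arm and keeper above 22 N).
It fails at once if the lipstick case is dropped: let go with its centre more than 75 mm above the counter (over about 20 mm above its seat) (height (world z) of lipstick_center above 0.075 m and contact force between the fingers and lipstick below 0.05 N).
It fails at once if the tumbler, perfume bottle, comb or organiser is moved by more than 15 mm (distance of any of tumbler, perfume, comb, organiser_rim from where it was at the start of the episode above 0.015 m).
It also fails if it takes over 70 s, if anything falls off the work surface, if the arm or the gripper's body presses on something with over 40 N, if the wrist force passes 120 N, or if a joint passes its speed limit or range.

## Working session

There is one attempt and no reset: what is moved stays moved. The work goes in short steps, Python scripts to look and compute and a tool call to move; the robot and the scene stay as the last step left them, time stands still between calls to the robot, and variables do not carry over. Pictures are saved under pics/ and viewed, and the job is handed in when it is done.

Besides the shell and the picture viewer there is one more tool, called after "Call:" by a JSON object that holds its "method" and its "body", one argument or row to a line. step_arm: Moves the arm, as the interface text tells. Its arguments: {"type":"object","properties":{"motion":{"type":"string"},"squeeze":{"type":"number"}},"required":["motion"]}

```bash
ls; mkdir -p pics
python3 - <<'E'
from plant import robot, optics, order
import cv2
print(robot.get_state())
for n in ["scene","top","wrist"]:
    im=optics.grab_frame(n); cv2.imwrite(f"pics/{n}0.png",im[:,:,::-1]); print(n,optics.calibration(n))
E
```

```text
pics
{'clock': 0.0, 'joint_pos': array([ 1.14409376e+00,  2.64757389e-01,  1.60532166e+00,  8.45089608e-06,
        1.27369361e+00, -3.69048062e-02]), 'joint_vel': array([ 2.21470641e-04,  6.93457921e-05, -2.21360030e-04, -1.28914014e-03,
        3.37553921e-04, -9.18701681e-04]), 'tau': array([-3.25818485e-05, -5.02091897e+01, -3.56884933e+01,  7.28375372e-02,
        2.89990922e-02, -1.72477057e-04]), 'ee_pos': array([0.25621917, 0.62374014, 0.23741341]), 'eef_rot': array([-0.39410179,  0.58802456,  0.39329621,  0.58671031]), 'ft_force': array([ 0.34560555, -0.25077169,  0.05762485]), 'wrist_torque': array([-0.01676106, -0.01138988, -0.01640873]), 'width': 1.0026340401276042}
scene {'fx': 526.5558474678681, 'fy': 526.5558474678681, 'cx': 318.4931936377859, 'cy': 233.93691168061093, 'rvec': array([ 1.668259  ,  1.64788558, -0.85914716]), 'tvec': array([ 0.01735202, -0.24712367,  1.51005127])}
top {'fx': 539.0555088236266, 'fy': 539.0555088236266, 'cx': 324.2600118987198, 'cy': 234.97817459056157, 'rvec': array([ 2.19083046, -2.12750593,  0.14804049]), 'tvec': array([-0.04578695,  0.53071214,  1.11484246])}
wrist {'fx': 392.55302586627187, 'fy': 392.55302586627187, 'cx': 315.488997999024, 'cy': 232.51540655710113, 'T_tool_cam': array([[ 1.56768099e-04, -2.67808612e-01,  9.63472118e-01,
        -1.45666910e-01],
       [ 5.03487363e-04, -9.63471987e-01, -2.67808657e-01,
         6.86875957e-02],
       [ 9.99999861e-01,  5.27079891e-04, -1.62034195e-05,
        -3.69826988e-04],
       [ 0.00000000e+00,  0.00000000e+00,  0.00000000e+00,
         1.00000000e+00]])}
```

View pics/scene0.png

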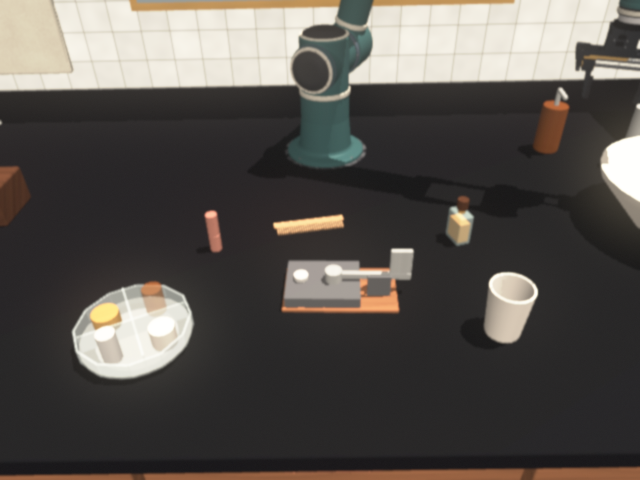

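View pics/top0.png

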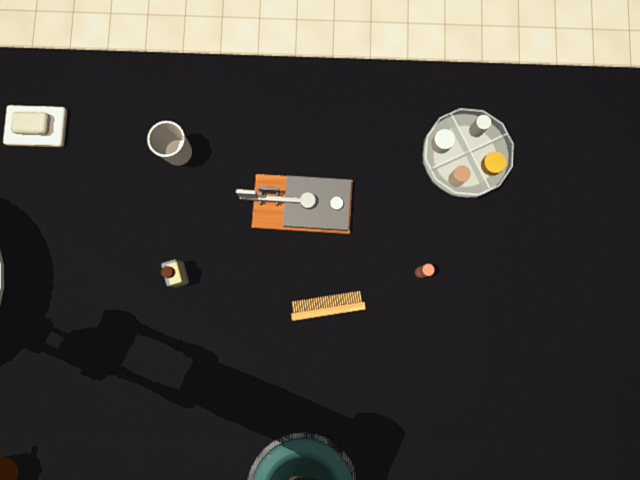

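View pics/wrist0.png

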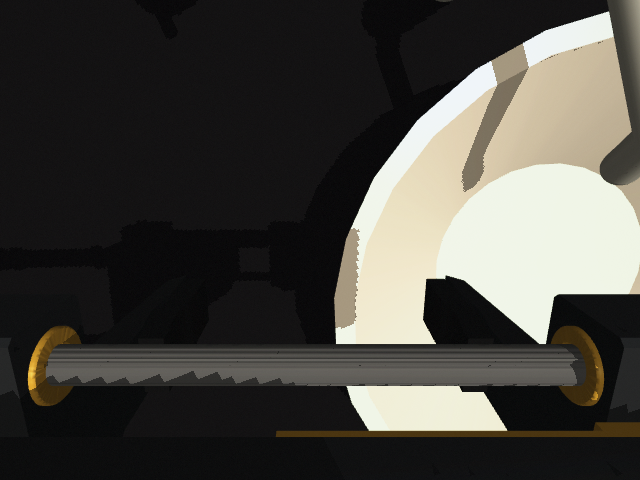

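The top view shows the hinge disc at about (308,200), the button at (337,203), the tab at (245,194), the lipstick top at (428,270), and the comb at (328,306). Next I'll measure these.

```bash
cat > h.py <<'E'
import numpy as np, cv2
from scipy.spatial.transform import Rotation as R
from plant import robot, optics
def cam(n,st=None):
    c=optics.calibration(n); K=np.array([[c['fx'],0,c['cx']],[0,c['fy'],c['cy']],[0,0,1]])
    if n=='wrist':
        T=np.eye(4);T[:3,:3]=R.from_quat(st['eef_rot']).as_matrix();T[:3,3]=st['ee_pos']
        W=T@c['T_tool_cam']; return K,W[:3,:3],W[:3,3]
    Rm=cv2.Rodrigues(c['rvec'])[0]; return K,Rm.T,-Rm.T@c['tvec']
def ray(n,uv,z,st=None):
    K,Rw,C=cam(n,st); d=Rw@np.linalg.inv(K)@np.array([uv[0],uv[1],1.]); return C+d*(z-C[2])/d[2]
def proj(n,P,st=None):
    K,Rw,C=cam(n,st); p=K@(Rw.T@(np.asarray(P,float)-C)); return p[:2]/p[2]
def twoview(a,uva,b,uvb,st=None):
    A=np.zeros((3,3));y=np.zeros(3)
    for n,uv in((a,uva),(b,uvb)):
        K,Rw,C=cam(n,st); d=Rw@np.linalg.inv(K)@np.array([uv[0],uv[1],1.]); d/=np.linalg.norm(d)
        M=np.eye(3)-np.outer(d,d);A+=M;y+=M@C
    return np.linalg.solve(A,y)
E
python3 - <<'E'
from h import *
for n,(x0,y0,x1,y1) in {'top':(225,160,445,325),'scene':(190,180,430,340)}.items():
    im=cv2.imread(f'pics/{n}0.png')[y0:y1,x0:x1]
    k=3; cv2.imwrite(f'pics/{n}0z.png',cv2.resize(im,None,fx=k,fy=k,interpolation=cv2.INTER_CUBIC))
for p,z in [((308,200),.048),((337,203),.042),((428,270),.088),((245,194),.1)]: print(p,ray('top',p,z))
print([ray('top',p,.008) for p in((257,175),(352,178),(351,233),(252,228))])
E
```

```text
(308, 200) [0.60384907 0.00653967 0.048     ]
(337, 203) [ 0.60041145 -0.05535576  0.042     ]
(428, 270) [ 0.45994416 -0.24117048  0.088     ]
(245, 194) [0.60216932 0.13310577 0.1       ]
[array([0.66428664, 0.12197049, 0.008     ]), array([ 0.66406412, -0.0880891 ,  0.008     ]), array([ 0.54130799, -0.08861418,  0.008     ]), array([0.54581187, 0.12759319, 0.008     ])]
```

View pics/top0z.png

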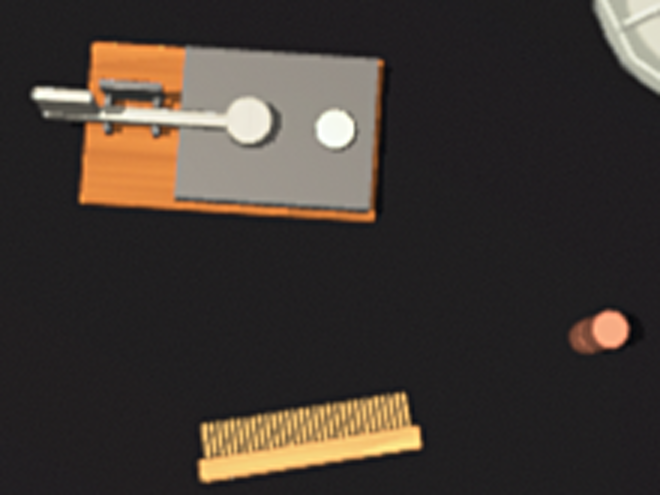

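View pics/scene0z.png

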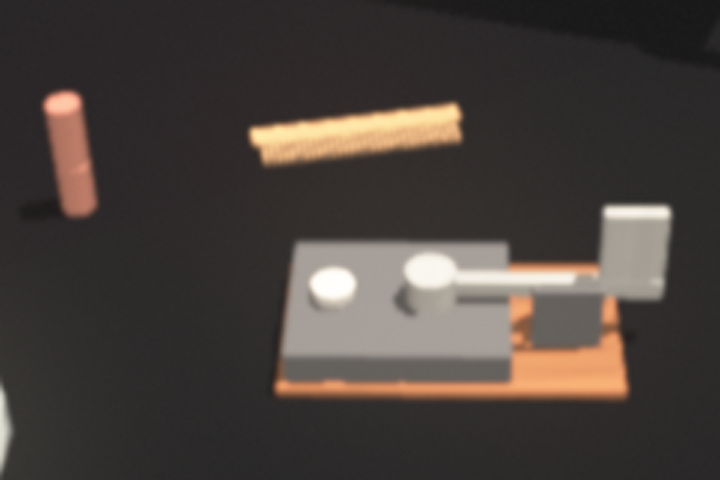

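Run:
```python
from h import *
im=cv2.imread('pics/top0.png'); hsv=cv2.cvtColor(im,cv2.COLOR_BGR2HSV)
def cen(im,box,th,hs=None):
    x0,y0,x1,y1=box; g=im[y0:y1,x0:x1].astype(int)
    m=th(g).astype(np.uint8); M=cv2.moments(m,True); return (M['m10']/M['m00']+x0,M['m01']/M['m00']+y0),m.sum()
bt,_=cen(im,(327,193,347,213),lambda g:g.min(2)>200); print('button',bt,_,ray('top',bt,.042))
ht,_=cen(im,(299,190,320,210),lambda g:g.min(2)>180); print('hinge',ht,_)
lt,_=cen(im,(410,255,445,285),lambda g:g[:,:,2]>180); print('lip',lt,_,ray('top',lt,.088))
sc=cv2.imread('pics/scene0.png')
ls,_=cen(sc,(200,205,230,218),lambda g:g[:,:,2]>200); print('lip scene',ls,_)
bs,_=cen(sc,(290,265,312,285),lambda g:g.min(2)>200); print(bs,_)
hs,_=cen(sc,(322,262,345,278),lambda g:g.min(2)>200); print('hinge s',hs,_)
print('btn2',twoview('top',bt,'scene',bs)); print('hinge2',twoview('top',ht,'scene',hs)); print('lip2',twoview('top',lt,'scene',(211,213.5)))
# housing+base union contour
m=((im[:,:,2]>90)).astype(np.uint8); m[:165]=0;m[245:]=0;m[:,:240]=0;m[:,365:]=0
c=max(cv2.findContours(m,0,1)[0],key=cv2.contourArea); 
h=((abs(hsv[:,:,0].astype(int)-10)<10)&(hsv[:,:,1]>120)&(im[:,:,2]>80)).astype(np.uint8);h[:165]=0;h[245:]=0;h[:,:240]=0;h[:,365:]=0
pts=np.argwhere(h)[:,::-1]
W=np.array([ray('top',p,.008)[:2] for p in pts],np.float32); r=cv2.minAreaRect(W*1000); print('base',r,cv2.boxPoints(r))
g=((hsv[:,:,1]<40)&(im[:,:,2]>95)).astype(np.uint8);g[:165]=0;g[245:]=0;g[:,:286]=0;g[:,365:]=0
W=np.array([ray('top',p,.030)[:2] for p in np.argwhere(g)[:,::-1]],np.float32); r=cv2.minAreaRect(W*1000); print('housing',r)
```

```text
button (336.38461538461536, 202.45299145299145) 117 [ 0.60155682 -0.05401225  0.042     ]
hinge (306.9248554913295, 199.46820809248555) 173
lip (427.8125, 269.42857142857144) 112 [ 0.46108678 -0.24078666  0.088     ]
lip scene (210.47692307692307, 214.27692307692308) 65
(300.62204724409446, 274.1732283464567) 127
hinge s (333.77575757575755, 270.0121212121212) 165
btn2 [ 0.60233592 -0.05344482  0.03780719]
hinge2 [0.60477172 0.00950101 0.04882098]
lip2 [ 0.46113698 -0.24041694  0.08587299]
base ((603.92724609375, 21.105323791503906), (215.71473693847656, 121.85272216796875), 88.05142974853516) [[539.3687  -84.61804]
 [661.15094 -88.76132]
 [668.4858  126.82869]
 [546.70355 130.97197]]Traceback (most recent call last):
  File "<stdin>", line 21, in <module>
  File "h.py", line 11, in ray
    K,Rw,C=cam(n,st); d=Rw@np.linalg.inv(K)@np.array([uv[0],uv[1],1.]); return C+d*(z-C[2])/d[2]
           ~~~^^^^^^
  File "h.py", line 5, in cam
    c=optics.calibration(n); K=np.array([[c['fx'],0,c['cx']],[0,c['fy'],c['cy']],[0,0,1]])
ValueError: time passes only in moves, steps and waits
```

```bash
python3 - <<'E'
s=open('h.py').read()
s=s.replace("def cam(n,st=None):\n    c=optics.calibration(n)","_c={}\ndef cam(n,st=None):\n    if n not in _c: _c[n]=optics.calibration(n)\n    c=_c[n]")
s+='''
def plan(p,yaw,st=None):
    """relative move from measured pose to TCP p, tool x down, tool y-axis heading yaw(rad, world). prints total tool-frame shift & turn"""
    st=st or robot.get_state(); R0=R.from_quat(st['eef_rot']).as_matrix()
    y=np.array([np.cos(yaw),np.sin(yaw),0]);x=np.array([0,0,-1.]);R1=np.c_[x,y,np.cross(x,y)]
    print('shift mm',(1000*R0.T@(np.asarray(p)-st['ee_pos'])).round(1),'turn deg',np.degrees(R.from_matrix(R0.T@R1).as_rotvec()).round(1),'shift in final axes',(1000*R1.T@(np.asarray(p)-st['ee_pos'])).round(1))
'''
open('h.py','w').write(s)
E
python3 - <<'E'
from h import *
st=robot.get_state();print(st['clock'],R.from_quat(st['eef_rot']).as_matrix().round(3))
for yw in(-.035,3.107): plan([.60,.03,.24],yw)
E
```

```text
0.15 [[-0.001 -0.925  0.38 ]
 [-0.002  0.38   0.925]
 [-1.     0.    -0.002]]
shift mm [  -1.6 -543.6 -418.7] turn deg [ 1.597e+02 -0.000e+00  1.000e-01] shift in final axes [ -2.3 364.3 581.5]
shift mm [  -1.6 -543.6 -418.7] turn deg [-20.4  -0.1  -0. ] shift in final axes [  -2.3 -364.  -581.6]
```

Call:
{"method": "step_arm", "body": {
  "motion": "0 0 0 10.6 0 0 -1;0 0 0 10.6 0 0 -1;0 0 0 10.6 0 0 -1;0 0 0 10.6 0 0 -1;0 0 0 10.6 0 0 -1;0 0 0 10.6 0 0 -1;0 0 0 10.6 0 0 -1;0 0 0 10.6 0 0 -1;0 0 0 10.6 0 0 -1;0 0 0 10.6 0 0 -1;0 0 0 10.6 0 0 -1;0 0 0 10.6 0 0 -1;0 0 0 10.6 0 0 -1;0 0 0 10.6 0 0 -1;0 0 0 10.6 0 0 -1",
  "squeeze": 20
}}

```text
clock: 2.02
ee_pos: [0.2885, 0.6055, 0.2354]
eef_rot: [0.481, 0.536, -0.489, 0.492]
ft_force: [1.1, -0.5, -0.1]
width: 0.004
```

Call:
{"method": "step_arm", "body": {
  "motion": "1.5 25 48.4 0 0 0 -1;1.5 25 48.4 0 0 0 -1;1.5 25 48.4 0 0 0 -1;1.5 25 48.4 0 0 0 -1;1.5 25 48.4 0 0 0 -1;1.5 25 48.4 0 0 0 -1;1.5 25 48.4 0 0 0 -1;1.5 25 48.4 0 0 0 -1;1.5 25 48.4 0 0 0 -1;1.5 25 48.4 0 0 0 -1;1.5 25 48.4 0 0 0 -1;1.5 25 48.4 0 0 0 -1;0 0 0 0 0 0 -1;0 0 0 0 0 0 -1"
}}

```text
clock: 3.78
ee_pos: [0.6191, 0.0413, 0.1813]
eef_rot: [0.482, 0.535, -0.491, 0.491]
ft_force: [0.3, 0.7, 0.3]
width: 0.005
```

Run:
```python
from h import *
st=robot.get_state(); im=optics.grab_frame('wrist'); cv2.imwrite('pics/w1.png',im[:,:,::-1])
import pickle; pickle.dump(st,open('w1.pkl','wb')); print(st)
for n,P in dict(hinge=[.6045,.008,.0488],btn=[.602,-.0535,.042],pocket=[.6075,.093,.008]).items(): print(n,proj('wrist',P,st))
```

```text
{'clock': 3.775, 'joint_pos': array([0.00762142, 0.23531756, 1.74896179, 0.03670102, 1.21019611,
       1.5121034 ]), 'joint_vel': array([ 0.02627255, -0.01419004,  0.00618274, -0.00211304, -0.00285775,
       -0.00172226]), 'tau': array([-1.03746593e+00, -4.65861368e+01, -3.43006933e+01,  8.86949385e-02,
        1.40617196e-01, -6.90653149e-03]), 'ee_pos': array([0.61909886, 0.04130216, 0.1813056 ]), 'eef_rot': array([ 0.48231041,  0.53451353, -0.49064025,  0.49086057]), 'ft_force': array([0.34282814, 0.66649085, 0.29269758]), 'wrist_torque': array([-0.03334804,  0.106069  ,  0.03278774]), 'width': 0.005215132921583484}
hinge [365.70712496 233.88044122]
btn [446.62889707 239.12717147]
pocket [260.0285878  208.63958257]
```

View pics/w1.png

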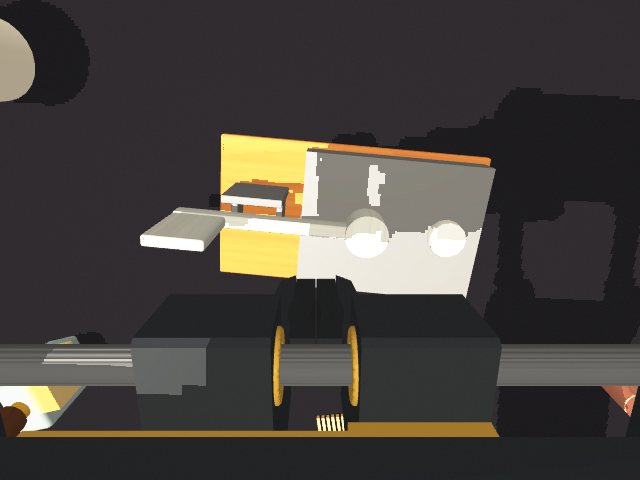

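Run:
```python
from h import *
import pickle; st=pickle.load(open('w1.pkl','rb'))
print(R.from_quat(st['eef_rot']).as_matrix().round(3))
for p in [(143,236),(204,243),(205,250),(140,244)]: print(ray('wrist',p,.1,st).round(4))
# base corners z=.008
for p in [(222,134),(221,272),(491,159)]: print('base',ray('wrist',p,.008,st).round(4))
for p in [(307,150),(495,168)]: print('hous',ray('wrist',p,.03,st).round(4))
h=np.array([.6045,.008]); 
for yw in(-.035,):
    X=np.array([np.cos(yw),np.sin(yw)]);Y=np.array([-X[1],X[0]])
    for a in [(4,105),(4,145),(-4,145),(-4,105)]: print(a,h+X*a[0]/1e3+Y*a[1]/1e3)
    print('pocket',h+Y*.085,'btn',h-Y*.062)
```

```text
[[-0.053  0.997  0.051]
 [ 0.034  0.053 -0.998]
 [-0.998 -0.051 -0.037]]
[0.6113 0.1492 0.1   ]
[0.6092 0.1117 0.1   ]
[0.6047 0.1113 0.1   ]
[0.606  0.1516 0.1   ]
base [0.6665 0.1235 0.008 ]
base [0.5473 0.1273 0.008 ]
base [ 0.6591 -0.0887  0.008 ]
hous [0.6605 0.0548 0.03  ]
hous [ 0.6552 -0.0838  0.03  ]
(4, 105) [0.6121718  0.11279572]
(4, 145) [0.61357151 0.15277123]
(-4, 145) [0.60557641 0.15305117]
(-4, 105) [0.6041767  0.11307567]
pocket [0.60747439 0.09294794] btn [ 0.60233044 -0.05396203]
```

Run:
```python
from h import *
plan([.640,.131,.15],-.035)
```

```text
shift mm [ 33.3  27.5 -86.6] turn deg [ 5.1 -2.   3. ] shift in final axes [ 31.5  17.9 -89.8]
```

Call:
{"method": "step_arm", "body": {
  "motion": "0 0 0 5.1 -2 3 -1;8 5 -22 0 0 0 -1;8 5 -22 0 0 0 -1;8 4 -23 0 0 0 -1;8 4 -23 0 0 0 -1;0 0 0 0 0 0 -1;0 0 0 0 0 0 -1"
}}

```text
clock: 4.7
ee_pos: [0.6409, 0.1304, 0.1495]
eef_rot: [-0.508, -0.491, 0.509, -0.492]
ft_force: [0.6, -0.7, -0.4]
width: 0.005
```

Run:
```python
from h import *
st=robot.get_state();print(st['ee_pos'],st['ft_force'],st['joint_pos'],st['clock'])
plan([.640,.131,.068],-.035)
```

```text
[0.64086575 0.1303608  0.1494678 ] [ 0.61619569 -0.67196035 -0.42940463] [ 0.16349306  0.29064151  1.74009101 -0.00193041  1.11063709  1.77023663] 4.7
shift mm [81.5 -0.9 -0.7] turn deg [-0.   0.1 -0. ] shift in final axes [81.5 -0.9 -0.6]
```

Call:
{"method": "step_arm", "body": {
  "motion": "27 0 0 0 0 0 -1;27 0 0 0 0 0 -1;27 0 0 0 0 0 -1;0 -4 0 0 0 0 -1;0 -4 0 0 0 0 -1;0 0 0 0 0 0 -1"
}}

```text
clock: 5.45
ee_pos: [0.6338, 0.1305, 0.0706]
eef_rot: [0.51, 0.49, -0.508, 0.492]
ft_force: [0.8, -0.1, 0.4]
width: 0.008
```

Call:
{"method": "step_arm", "body": {
  "motion": "0 -4 0 0 0 0 -1;0 -4 0 0 0 0 -1;0 -2 0 0 0 0 -1;0 0 0 0 0 0 -1"
}}

```text
clock: 5.95
ee_pos: [0.6227, 0.131, 0.0687]
eef_rot: [-0.509, -0.491, 0.509, -0.492]
ft_force: [-0.4, 1.3, -0.0]
width: 0.004
```

Call:
{"method": "step_arm", "body": {
  "motion": "0 -3 0 0 0 0 -1;0 -3 0 0 0 0 -1;0 -2 0 0 0 0 -1;0 0 0 0 0 0 -1"
}}

```text
clock: 6.45
ee_pos: [0.6151, 0.1313, 0.0688]
eef_rot: [0.509, 0.49, -0.509, 0.492]
ft_force: [3.8, 0.2, -1.7]
width: 0.007
```

Call:
{"method": "step_arm", "body": {
  "motion": "0 -6.6 -0.4 -3 0 0 -1;0 -6.6 -0.4 -3 0 0 -1;0 -6.6 -0.4 -3 0 0 -1;0 -6.6 -0.4 -3 0 0 -1;0 -6.6 -0.4 -3 0 0 -1"
}}

```text
clock: 7.08
ee_pos: [0.5829, 0.1304, 0.069]
eef_rot: [0.44, 0.552, -0.44, 0.555]
ft_force: [5.8, -2.5, -1.5]
width: 0.004
```

```bash
cat >> h.py <<'E'
def arm():
    st=robot.get_state(); h=np.array([.6045,.008]);yw=-.035
    X=np.array([np.cos(yw),np.sin(yw)]);Y=np.array([-X[1],X[0]])
    M=R.from_quat(st['eef_rot']).as_matrix(); y=M[:2,1]; hd=np.arctan2(y[1],y[0])-yw
    d=st['ee_pos'][:2]-h
    # arm angle if contact face is 13mm from centre plane; position polar
    r=np.hypot(*d); phi=np.arctan2(-d@X,d@Y); th=phi+np.arcsin(.013/r)
    yt=np.array([np.cos(yw+hd),np.sin(yw+hd)]); 
    print('t',st['clock'],'tool turn',hd.round(3),'arm th',th.round(3),'along',(r*np.cos(th-phi)).round(4),'z',st['ee_pos'][2].round(4),'F push',(st['ft_force'][:2]@yt).round(2),'F',st['ft_force'].round(1),'j6',st['joint_pos'][5].round(2))
E
python3 -c "
from h import *
arm()"
```

```text
t 7.075 tool turn 0.263 arm th 0.314 along 0.1236 z 0.069 F push 5.11 F [ 5.8 -2.5 -1.5] j6 1.52
```

Call:
{"method": "step_arm", "body": {
  "motion": "0 -6.6 -0.4 -3.4 0 0 -1;0 -6.6 -0.4 -3.4 0 0 -1;0 -6.6 -0.4 -3.4 0 0 -1;0 -6.6 -0.4 -3.4 0 0 -1;0 -6.6 -0.4 -3.4 0 0 -1;0 -6.6 -0.4 -3.4 0 0 -1;0 -6.6 -0.4 -3.4 0 0 -1"
}}

```text
clock: 7.95
ee_pos: [0.5403, 0.1159, 0.0693]
eef_rot: [0.317, 0.631, -0.316, 0.634]
ft_force: [6.3, 1.4, -3.9]
width: 0.006
```

```bash
python3 -c "
from h import *
arm()"
```

```text
t 7.95 tool turn 0.678 arm th 0.676 along 0.1249 z 0.0693 F push 5.82 F [ 6.3  1.4 -3.9] j6 1.09
```

Call:
{"method": "step_arm", "body": {
  "motion": "0 -6.6 -0.4 -3 0 0 -1;0 -6.6 -0.4 -3 0 0 -1;0 -4.4 -0.3 -2 0 0 -1;0 0 0 0 0 0 -1"
}}

```text
clock: 8.45
ee_pos: [0.5256, 0.1058, 0.0693]
eef_rot: [0.273, 0.651, -0.271, 0.654]
ft_force: [5.0, 3.0, -1.7]
width: 0.004
```

```bash
python3 -c "
from h import *
arm()"
```

```text
t 8.45 tool turn 0.816 arm th 0.818 along 0.125 z 0.0693 F push 5.6 F [ 5.   3.  -1.7] j6 0.94
```

Call:
{"method": "step_arm", "body": {
  "motion": "0 -1.65 -0.1 -0.75 0 0 -1;0 -1.65 -0.1 -0.75 0 0 -1"
}}

```text
clock: 8.7
ee_pos: [0.5233, 0.104, 0.0692]
eef_rot: [0.264, 0.655, -0.263, 0.657]
ft_force: [4.6, 4.5, -2.0]
width: 0.004
```

Call:
{"method": "step_arm", "body": {
  "motion": "0 -1.65 -0.1 -0.75 0 0 -1;0 -1.65 -0.1 -0.75 0 0 -1"
}}

```text
clock: 8.95
ee_pos: [0.5208, 0.1018, 0.0693]
eef_rot: [0.256, 0.658, -0.254, 0.661]
ft_force: [4.5, 4.1, -2.5]
width: 0.007
```

```bash
python3 -c "
from h import *
arm()"
```

```text
t 8.95 tool turn 0.868 arm th 0.867 along 0.1251 z 0.0693 F push 6.05 F [ 4.5  4.1 -2.5] j6 0.88
```

Call:
{"method": "step_arm", "body": {
  "motion": "0 -1.65 -0.1 -0.75 0 0 -1;0 -1.65 -0.1 -0.75 0 0 -1"
}}

```text
clock: 9.2
ee_pos: [0.5183, 0.0996, 0.0692]
eef_rot: [0.247, 0.662, -0.245, 0.664]
ft_force: [4.2, 5.0, -2.2]
width: -0.001
```

Call:
{"method": "step_arm", "body": {
  "motion": "0 -1.65 -0.1 -0.75 0 0 -1;0 -1.65 -0.1 -0.75 0 0 -1"
}}

```text
clock: 9.45
ee_pos: [0.5159, 0.0973, 0.0692]
eef_rot: [0.238, 0.665, -0.237, 0.667]
ft_force: [3.8, 5.3, -1.6]
width: 0.006
```

Call:
{"method": "step_arm", "body": {
  "motion": "0 -1.65 -0.1 -0.75 0 0 -1;0 -1.65 -0.1 -0.75 0 0 -1"
}}

```text
clock: 9.7
ee_pos: [0.5137, 0.095, 0.0693]
eef_rot: [0.23, 0.668, -0.228, 0.67]
ft_force: [3.9, 5.9, -0.5]
width: 0.01
```

Call:
{"method": "step_arm", "body": {
  "motion": "0 -1.65 -0.1 -0.75 0 0 -1;0 -1.65 -0.1 -0.75 0 0 -1"
}}

```text
clock: 9.95
ee_pos: [0.5113, 0.0926, 0.0692]
eef_rot: [0.221, 0.671, -0.219, 0.673]
ft_force: [4.2, 6.2, -0.6]
width: 0.004
```

Call:
{"method": "step_arm", "body": {
  "motion": "0 -1.65 -0.1 -0.75 0 0 -1;0 -1.65 -0.1 -0.75 0 0 -1"
}}

```text
clock: 10.2
ee_pos: [0.5092, 0.0901, 0.0693]
eef_rot: [0.212, 0.674, -0.21, 0.676]
ft_force: [3.0, 6.9, 0.1]
width: 0.006
```

Call:
{"method": "step_arm", "body": {
  "motion": "0 -1.65 -0.1 -0.75 0 0 -1;0 -1.65 -0.1 -0.75 0 0 -1"
}}

```text
clock: 10.45
ee_pos: [0.507, 0.0876, 0.0693]
eef_rot: [0.203, 0.677, -0.202, 0.678]
ft_force: [3.5, 7.3, -0.5]
width: 0.005
```

```bash
python3 -c "
from h import *
arm()"
```

```text
t 10.45 tool turn 1.025 arm th 1.025 along 0.1252 z 0.0693 F push 8.03 F [ 3.5  7.3 -0.5] j6 0.7
```

Call:
{"method": "step_arm", "body": {
  "motion": "0 -1.65 -0.1 -0.75 0 0 -1;0 -1.65 -0.1 -0.75 0 0 -1"
}}

```text
clock: 10.7
ee_pos: [0.5049, 0.085, 0.0692]
eef_rot: [0.194, 0.68, -0.193, 0.681]
ft_force: [2.0, 7.6, 0.5]
width: 0.005
```

Call:
{"method": "step_arm", "body": {
  "motion": "0 -1.65 -0.1 -0.75 0 0 -1;0 -1.65 -0.1 -0.75 0 0 -1"
}}

```text
clock: 10.95
ee_pos: [0.5029, 0.0823, 0.0692]
eef_rot: [0.185, 0.682, -0.184, 0.683]
ft_force: [1.5, 8.0, 0.6]
width: 0.003
```

Call:
{"method": "step_arm", "body": {
  "motion": "0 -1.65 -0.1 -0.75 0 0 -1;0 -1.65 -0.1 -0.75 0 0 -1"
}}

```text
clock: 11.2
ee_pos: [0.501, 0.0796, 0.0692]
eef_rot: [0.177, 0.685, -0.175, 0.685]
ft_force: [1.7, 7.1, 1.4]
width: 0.006
```

Call:
{"method": "step_arm", "body": {
  "motion": "0 -1.65 -0.1 -0.75 0 0 -1;0 -1.65 -0.1 -0.75 0 0 -1"
}}

```text
clock: 11.45
ee_pos: [0.499, 0.0768, 0.0692]
eef_rot: [0.168, 0.687, -0.166, 0.687]
ft_force: [0.4, 8.0, 1.3]
width: 0.005
```

Call:
{"method": "step_arm", "body": {
  "motion": "0 -1.65 -0.1 -0.75 0 0 -1"
}}

```text
clock: 11.58
ee_pos: [0.4981, 0.0754, 0.0692]
eef_rot: [0.163, 0.688, -0.161, 0.688]
ft_force: [1.2, 8.5, 1.0]
width: 0.004
```

Call:
{"method": "step_arm", "body": {
  "motion": "0 -1.65 -0.1 -0.75 0 0 -1"
}}

```text
clock: 11.7
ee_pos: [0.4972, 0.074, 0.0692]
eef_rot: [0.158, 0.689, -0.157, 0.689]
ft_force: [0.2, 8.0, 1.3]
width: 0.008
```

Call:
{"method": "step_arm", "body": {
  "motion": "0 -1.65 -0.1 -0.75 0 0 -1"
}}

```text
clock: 11.82
ee_pos: [0.4963, 0.0725, 0.0692]
eef_rot: [0.154, 0.69, -0.152, 0.69]
ft_force: [0.3, 8.0, 2.0]
width: 0.007
```

Call:
{"method": "step_arm", "body": {
  "motion": "0 -1.65 -0.1 -0.75 0 0 -1;0 -1.65 -0.1 -0.75 0 0 -1"
}}

```text
clock: 12.08
ee_pos: [0.4949, 0.0701, 0.0692]
eef_rot: [0.145, 0.692, -0.143, 0.692]
ft_force: [1.6, 11.1, 1.5]
width: 0.003
```

```bash
python3 -c "
from h import *
arm()"
```

```text
t 12.075 tool turn 1.195 arm th 1.194 along 0.1253 z 0.0692 F push 10.88 F [ 1.6 11.1  1.5] j6 0.5
```

Call:
{"method": "step_arm", "body": {
  "motion": "0 -0.7 0 -0.3 0 0 -1"
}}

```text
clock: 12.2
ee_pos: [0.4947, 0.0698, 0.0692]
eef_rot: [0.144, 0.692, -0.141, 0.693]
ft_force: [0.1, 11.6, 0.8]
width: 0.007
```

Call:
{"method": "step_arm", "body": {
  "motion": "0 3 0 0 0 0 -1;0 6 0 0 0 0 -1;0 8 0 0 0 0 -1;0 8 0 0 0 0 -1;0 8 0 0 0 0 -1;0 0 0 0 0 0 -1"
}}

```text
clock: 12.95
ee_pos: [0.5077, 0.0977, 0.0684]
eef_rot: [0.141, 0.692, -0.142, 0.693]
ft_force: [-0.1, 0.0, 0.5]
width: 0.004
```

```bash
python3 -c "
from h import *
arm()
st=robot.get_state();cv2.imwrite('pics/t2.png',optics.grab_frame('top')[:,:,::-1])
im=cv2.imread('pics/t2.png')[150:330,220:450];cv2.imwrite('pics/t2z.png',cv2.resize(im,None,fx=3,fy=3))
plan([.461,-.2408,.14],-.035)"
```

```text
t 12.95 tool turn 1.202 arm th 0.957 along 0.1314 z 0.0684 F push -0.01 F [-0.1  0.   0.5] j6 0.55
shift mm [ -71.1 -329.4   90.4] turn deg [68.8  0.1  0. ] shift in final axes [-71.6 -34.7 339.7]
```

View pics/t2z.png

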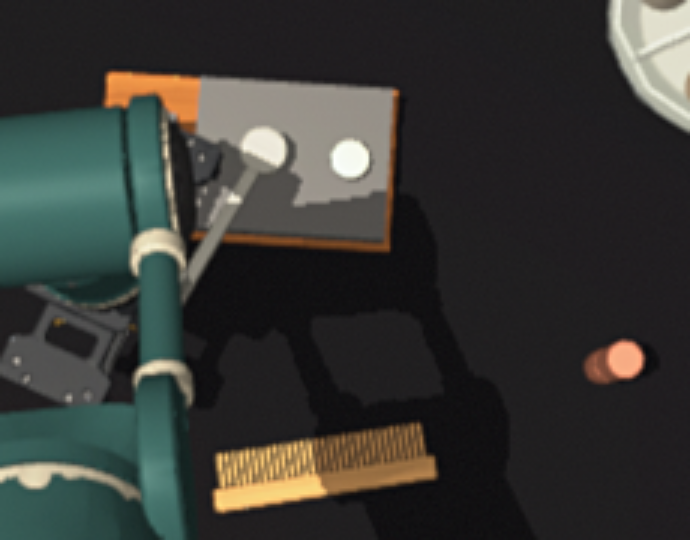

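Call:
{"method": "step_arm", "body": {
  "motion": "-30 0 0 0 0 0 -1;-30 0 0 0 0 0 -1;-22 0 0 0 0 0 -1;0 0 0 9.8 0 0 -1;0 0 0 9.8 0 0 -1;0 0 0 9.8 0 0 -1;0 0 0 9.8 0 0 -1;0 0 0 9.8 0 0 -1;0 0 0 9.8 0 0 0.7;0 0 0 9.8 0 0 0.7;0 -5 48 0 0 0 0.7;0 -5 48 0 0 0 0.7;0 -5 48 0 0 0 0.7;0 -5 48 0 0 0 0.7;0 -5 48 0 0 0 0.7;0 -5 48 0 0 0 0.7;0 -5 50 0 0 0 0.7;0 0 0 0 0 0 0.7;0 0 0 0 0 0 0.7"
}}

```text
clock: 15.38
ee_pos: [0.4615, -0.239, 0.1506]
eef_rot: [0.508, 0.492, -0.508, 0.492]
ft_force: [0.8, 0.1, 0.6]
width: 0.851
```

```bash
python3 -c "
from h import *
st=robot.get_state();print(st['ee_pos'],st['width'],st['clock'])
cv2.imwrite('pics/t3.png',optics.grab_frame('top')[:,:,::-1])
st=robot.get_state();cv2.imwrite('pics/w3.png',optics.grab_frame('wrist')[:,:,::-1])
import pickle;pickle.dump(st,open('w3.pkl','wb'))
print(proj('wrist',[.461,-.2408,.088],st))
plan([.461,-.2408,.14],-.035)"
```

```text
[ 0.46148666 -0.23904753  0.15061696] 0.8507787072620505 15.375
[318.87922306 252.04285867]
shift mm [10.7 -0.8  2.7] turn deg [ 0.3  0.  -0. ] shift in final axes [10.7 -0.7  2.7]
```

View pics/t3.png

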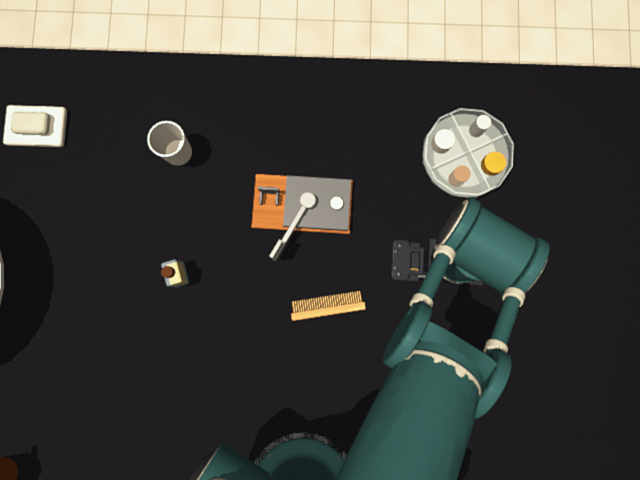

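View pics/w3.png

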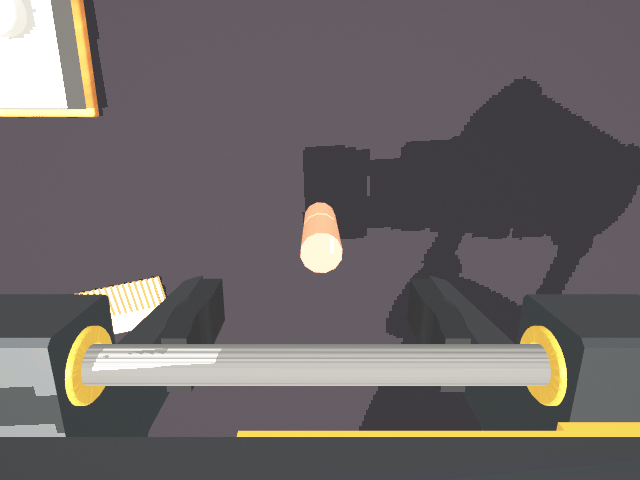

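Call:
{"method": "step_arm", "body": {
  "motion": "0 -0.5 3 0.3 0 0 0.7;25 0 0 0 0 0 0.7;25 0 0 0 0 0 0.7;25 0 0 0 0 0 0.7;23.5 0 0 0 0 0 0.7;0 0 0 0 0 0 0.7;0 0 0 0 0 0 0.7"
}}

```text
clock: 16.35
ee_pos: [0.4622, -0.2422, 0.0532]
eef_rot: [0.509, 0.49, -0.509, 0.492]
ft_force: [0.8, -0.7, 0.1]
width: 0.848
```

Call:
{"method": "step_arm", "body": {
  "motion": "0 0 0 0 0 0 -1;0 0 0 0 0 0 -1;0 0 0 0 0 0 -1;0 0 0 0 0 0 -1;0 0 0 0 0 0 -1;0 0 0 0 0 0 -1;0 0 0 0 0 0 -1;0 0 0 0 0 0 -1",
  "squeeze": 15
}}

```text
clock: 17.35
ee_pos: [0.4615, -0.2423, 0.0524]
eef_rot: [-0.509, -0.49, 0.509, -0.491]
ft_force: [0.0, 0.5, 0.2]
width: 0.263
```

```bash
python3 -c "
from h import *
plan([.607,.0925,.16],-.035)
st=robot.get_state();cv2.imwrite('pics/w4.png',optics.grab_frame('wrist')[:,:,::-1])"
```

```text
shift mm [-107.8  133.3 -339.8] turn deg [-0.1  0.1 -0.1] shift in final axes [-107.6  133.7 -339.7]
```

View pics/w4.png

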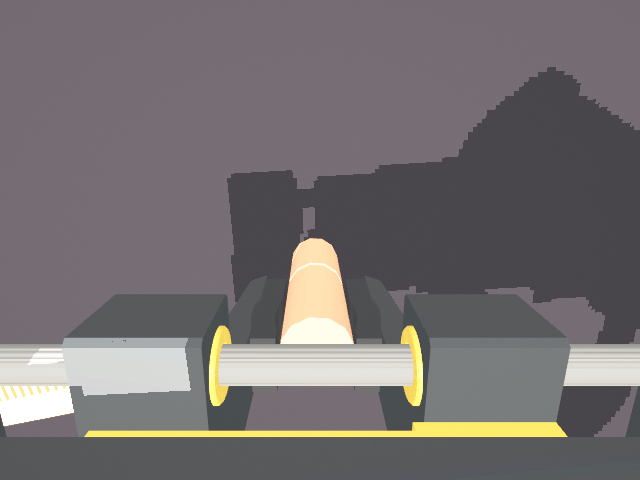

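Call:
{"method": "step_arm", "body": {
  "motion": "-20 0 0 0 0 0 -1;-30 0 0 0 0 0 -1;-30 0 0 0 0 0 -1;-28 0 0 0 0 0 -1;0 13 -34 0 0 0 -1;0 13.5 -34 0 0 0 -1;0 13.5 -34 0 0 0 -1;0 13.5 -34 0 0 0 -1;0 13.5 -34 0 0 0 -1;0 13.5 -34 0 0 0 -1;0 13.5 -34 0 0 0 -1;0 13.5 -34 0 0 0 -1;0 13.5 -34 0 0 0 -1;0 13 -34 0 0 0 -1;0 0 0 0 0 0 -1;0 0 0 0 0 0 -1;0 0 0 0 0 0 -1"
}}

```text
clock: 19.52
ee_pos: [0.6072, 0.0916, 0.16]
eef_rot: [-0.509, -0.49, 0.51, -0.491]
ft_force: [-0.3, -0.3, -0.3]
width: 0.268
```

```bash
python3 -c "
from h import *
st=robot.get_state();print(st['clock'],st['ee_pos'],st['width'])
cv2.imwrite('pics/w5.png',optics.grab_frame('wrist')[:,:,::-1]);cv2.imwrite('pics/s5.png',optics.grab_frame('scene')[180:340,240:450,::-1].repeat(3,0).repeat(3,1))
plan([.607,.0925,.062],-.035)
for p in ([.607,.0925,.008],[.607,.0925,.116]): print(proj('wrist',p,st))
"
```

```text
19.525 [0.60721475 0.09161155 0.15999803] 0.268159287060466
shift mm [98.2 -0.5 -1. ] turn deg [-0.2  0.1 -0.1] shift in final axes [98.2 -0.5 -0.9]
[313.50519899 215.41771687]
[312.81477416 262.94630333]
```

View pics/w5.png

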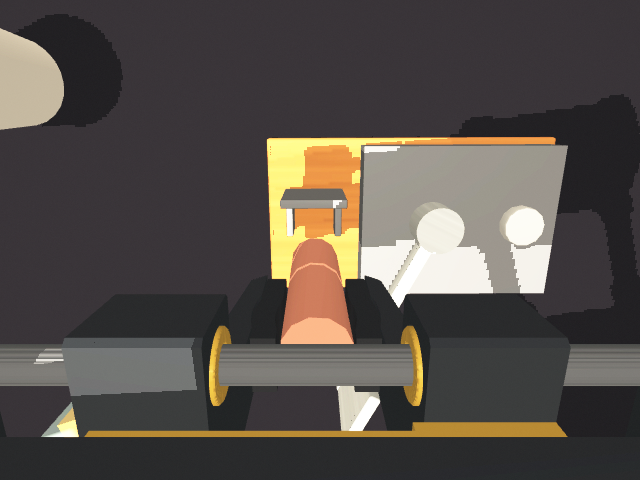

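View pics/s5.png

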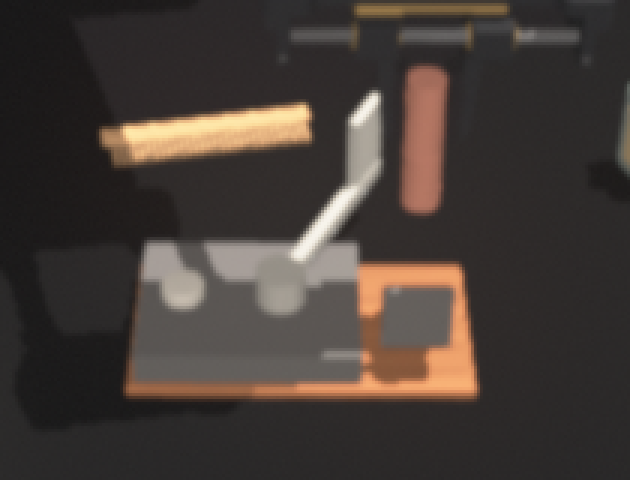

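```bash
python3 -c "
from h import *
st=robot.get_state()
for p,z in [((281,200),.055),((347,200),.055),((286,189),.055),((342,189),.055),((290,236),.03),((338,236),.03),((286,236),.03),((294,236),.03),((334,236),.03),((342,236),.03)]: print(p,ray('wrist',p,z,st).round(4))
im=cv2.imread('pics/w5.png')[180:245,265:365];cv2.imwrite('pics/w5z.png',cv2.resize(im,None,fx=7,fy=7,interpolation=0))
"
```

```text
(281, 200) [0.6291 0.1126 0.055 ]
(347, 200) [0.6275 0.0699 0.055 ]
(286, 189) [0.6361 0.109  0.055 ]
(342, 189) [0.6348 0.073  0.055 ]
(290, 236) [0.5975 0.11   0.03  ]
(338, 236) [0.5962 0.075  0.03  ]
(286, 236) [0.5976 0.113  0.03  ]
(294, 236) [0.5974 0.1071 0.03  ]
(334, 236) [0.5963 0.0779 0.03  ]
(342, 236) [0.5961 0.072  0.03  ]
```

View pics/w5z.png

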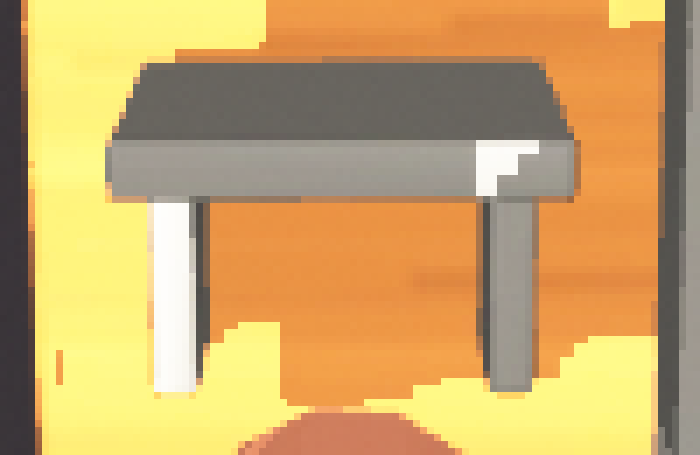

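Call:
{"method": "step_arm", "body": {
  "motion": "0 0.8 -0.6 0 0 0 -1;20 0 0 0 0 0 -1;20 0 0 0 0 0 -1;20 0 0 0 0 0 -1;15 0 0 0 0 0 -1;10 0 0 0 0 0 -1;5 0 0 0 0 0 -1;5 0 0 0 0 0 -1;0 0 0 0 0 0 -1;0 0 0 0 0 0 -1"
}}

```text
clock: 20.88
ee_pos: [0.6091, 0.0931, 0.0658]
eef_rot: [0.509, 0.49, -0.509, 0.492]
ft_force: [-0.2, -0.6, -0.3]
width: 0.266
```

Call:
{"method": "step_arm", "body": {
  "motion": "2 0 0 0 0 0 -1;1 0 0 0 0 0 -1;0 0 0 0 0 0 -1"
}}

```text
clock: 21.25
ee_pos: [0.6086, 0.0931, 0.0622]
eef_rot: [-0.509, -0.49, 0.509, -0.491]
ft_force: [-0.2, 0.3, -0.5]
width: 0.268
```

Call:
{"method": "step_arm", "body": {
  "motion": "1 -0.4 0.8 0 0 0 -1;0.7 0 0 0 0 0 -1;0 0 0 0 0 0 -1"
}}

```text
clock: 21.62
ee_pos: [0.6083, 0.0923, 0.0605]
eef_rot: [0.509, 0.49, -0.509, 0.491]
ft_force: [0.3, 0.5, -0.7]
width: 0.267
```

```bash
python3 -c "
from h import *
st=robot.get_state();print(st['ee_pos'],st['ft_force'])
cv2.imwrite('pics/s6.png',optics.grab_frame('scene')[180:340,240:450,::-1].repeat(3,0).repeat(3,1))
"
```

```text
[0.60826724 0.0922885  0.06050457] [ 0.27054678  0.51764245 -0.66649441]
```

View pics/s6.png

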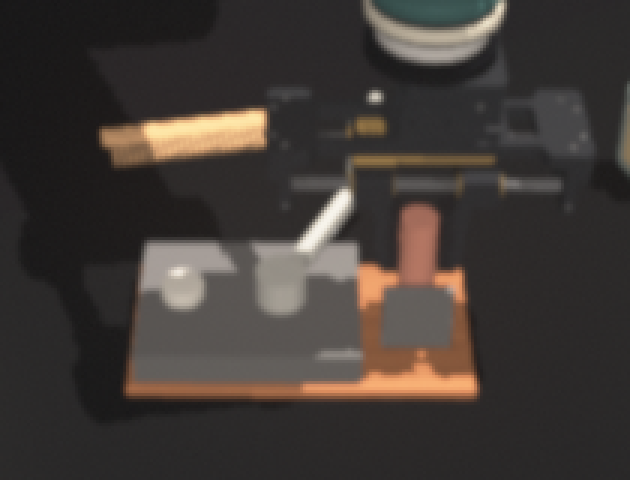

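Call:
{"method": "step_arm", "body": {
  "motion": "0.7 0 0 0 0 0 -1;0 0 0 0 0 0 -1"
}}

```text
clock: 21.92
ee_pos: [0.6087, 0.0924, 0.0604]
eef_rot: [0.509, 0.49, -0.509, 0.491]
ft_force: [-1.1, -0.4, 3.4]
width: 0.266
```

Call:
{"method": "step_arm", "body": {
  "motion": "0 0 0 0 0 0 0.32;0 0 0 0 0 0 0.36;0 0 0 0 0 0 0.42;0 0 0 0 0 0 0.5;0 0 0 0 0 0 0.5;-15 0 0 0 0 0 0.5;-20 0 0 0 0 0 0.5;-25 0 0 0 0 0 0.5;-25 0 0 0 0 0 0.5;0 0 0 0 0 0 0.5"
}}

```text
clock: 23.18
ee_pos: [0.6109, 0.0927, 0.1493]
eef_rot: [0.511, 0.489, -0.507, 0.493]
ft_force: [0.5, -0.6, 0.2]
width: 0.755
```

```bash
python3 -c "
from h import *
st=robot.get_state();print(st['clock'],st['ee_pos'],st['ft_force'],st['width'])
cv2.imwrite('pics/w7.png',optics.grab_frame('wrist')[:,:,::-1])
cv2.imwrite('pics/s7.png',optics.grab_frame('scene')[180:340,240:450,::-1].repeat(3,0).repeat(3,1))
print('pred top',proj('wrist',[.608,.092,.096],st))
plan([.602,-.054,.10],-.035)
"
```

```text
23.175 [0.61092143 0.09271295 0.14934993] [ 0.53767017 -0.55825523  0.19629684] 0.7545717094520946
pred top [316.22198585 262.42809404]
shift mm [ 45.8  -1.3 146.6] turn deg [-0.1  0.  -0.2] shift in final axes [ 45.7  -1.4 146.6]
```

View pics/s7.png

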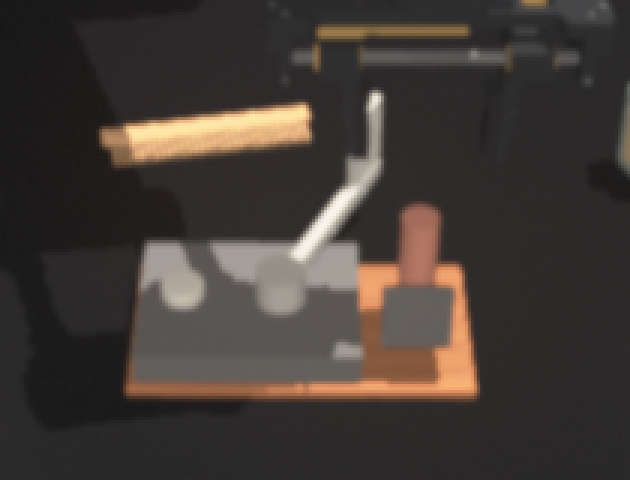

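View pics/w7.png

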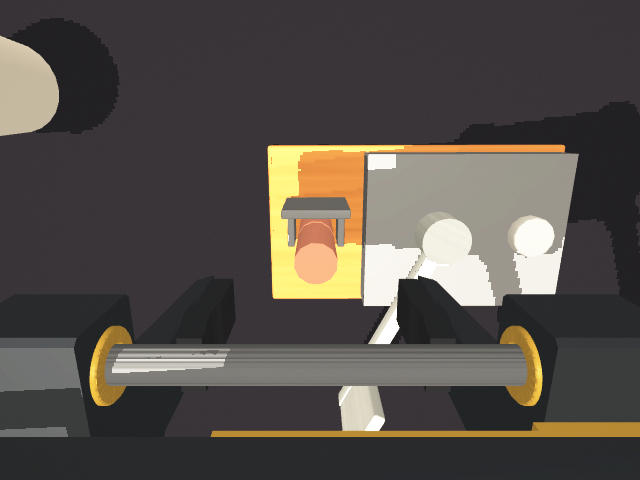

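Call:
{"method": "step_arm", "body": {
  "motion": "0 0 29 0 0 0 -1;0 -1 29 0 0 0 -1;0 0 29 0 0 0 -1;0 0 30 0 0 0 -1;0 0 29.5 0 0 0 -1;20 0 0 0 0 0 -1;20 0 0 0 0 0 -1;20 0 0 0 0 0 -1;20 0 0 0 0 0 -1;12 0 0 0 0 0 -1;5 0 0 0 0 0 -1;0 0 0 0 0 0 -1;0 0 0 0 0 0 -1"
}}

```text
clock: 24.9
ee_pos: [0.6027, -0.0542, 0.0489]
eef_rot: [0.509, 0.49, -0.509, 0.492]
ft_force: [-0.1, -0.3, 0.6]
width: 0.005
```

```bash
python3 -c "
from h import *
st=robot.get_state();print(st['clock'],st['ee_pos'],st['ft_force'],st['width'])
plan([.602,-.054,.044],-.035)
"
```

```text
24.9 [ 0.60271954 -0.05419025  0.04889897] [-0.05256786 -0.31635485  0.58416786] 0.004721413604949826
shift mm [ 4.9 -0.7 -0.2] turn deg [-0.1  0.1 -0.2] shift in final axes [ 4.9 -0.7 -0.2]
```

Call:
{"method": "step_arm", "body": {
  "motion": "3 -0.5 0 0 0 0 -1;3 0 0 0 0 0 -1;2 0 0 0 0 0 -1;2 0 0 0 0 0 -1;2 0 0 0 0 0 -1;1.5 0 0 0 0 0 -1;0 0 0 0 0 0 -1"
}}

```text
clock: 25.78
ee_pos: [0.6017, -0.0541, 0.0348]
eef_rot: [0.509, 0.49, -0.509, 0.491]
ft_force: [-0.3, -0.1, 3.8]
width: 0.005
```

```bash
python3 -c "
from h import *
cv2.imwrite('pics/s8.png',optics.grab_frame('scene')[180:340,240:450,::-1].repeat(3,0).repeat(3,1))
"
```

```text
(no output)
```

View pics/s8.png

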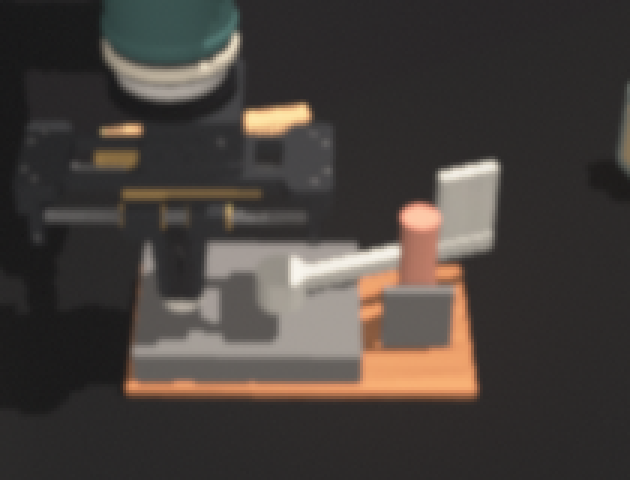

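The latch let go and the arm is swinging in. I'll hold briefly, then retract.

Call:
{"method": "step_arm", "body": {
  "motion": "0 0 0 0 0 0 -1;-10 0 0 0 0 0 -1;-20 0 0 0 0 0 -1;-25 0 0 0 0 0 -1;-25 0 0 0 0 0 -1;-25 0 0 0 0 0 -1;0 0 25 0 0 0 -1;0 0 0 0 0 0 -1;0 0 0 0 0 0 -1;0 0 0 0 0 0 -1"
}}

```text
clock: 27.08
ee_pos: [0.6, -0.0783, 0.1391]
eef_rot: [-0.509, -0.491, 0.509, -0.491]
ft_force: [-0.3, 0.3, -0.5]
width: 0.007
```

```bash
python3 -c "
from h import *
print(robot.get_state()['clock'])
cv2.imwrite('pics/t9.png',optics.grab_frame('top')[:,:,::-1])
cv2.imwrite('pics/s9.png',optics.grab_frame('scene')[180:340,240:450,::-1].repeat(3,0).repeat(3,1))
im=cv2.imread('pics/t9.png')[150:330,220:450];cv2.imwrite('pics/t9z.png',cv2.resize(im,None,fx=3,fy=3))
print('case top pred',proj('top',[.608,.092,.096]))
"
```

```text
27.075
case top pred [265.61811113 192.19775494]
```

View pics/s9.png

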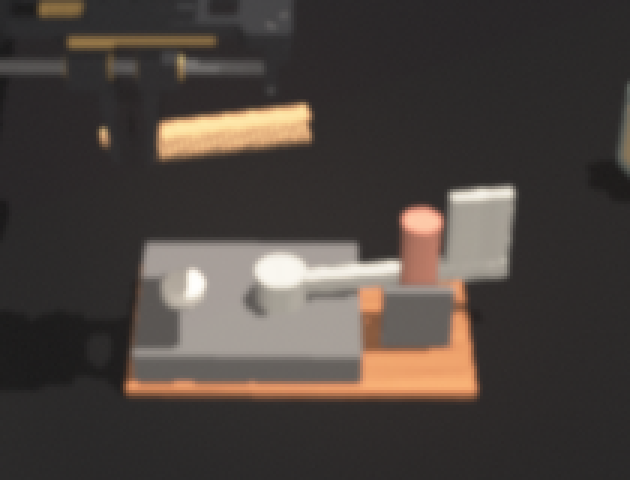

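View pics/t9.png

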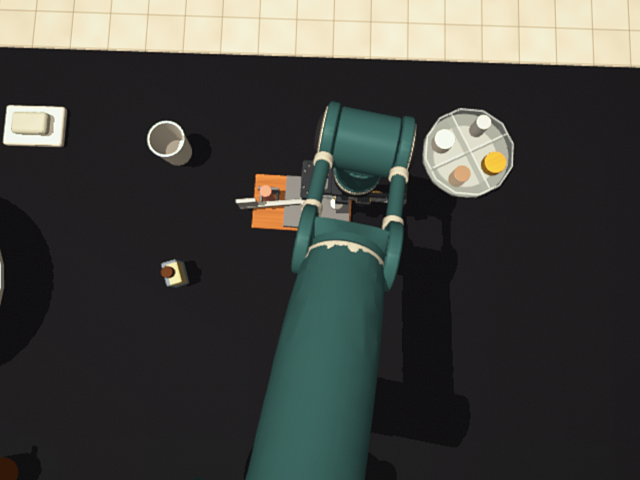

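View pics/t9z.png

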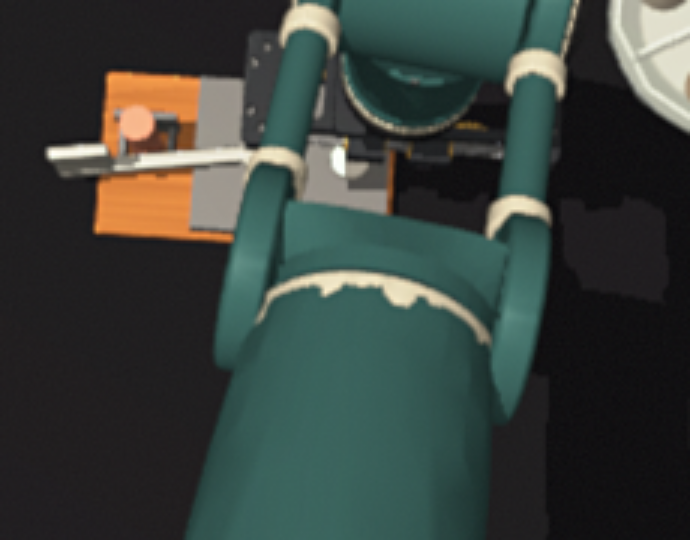

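The case top is at (265.6,191), right at the predicted pocket spot and about 2 mm towards the back wall. The bar lies against it at a small angle. I'll let it settle for a moment and then hand in.

Call:
{"method": "step_arm", "body": {
  "motion": "0 0 0 0 0 0 -1;0 0 0 0 0 0 -1;0 0 0 0 0 0 -1;0 0 0 0 0 0 -1;0 0 0 0 0 0 -1;0 0 0 0 0 0 -1;0 0 0 0 0 0 -1;0 0 0 0 0 0 -1"
}}

```text
clock: 28.18
ee_pos: [0.6004, -0.0789, 0.1395]
eef_rot: [0.509, 0.49, -0.509, 0.491]
ft_force: [0.3, -0.5, -0.5]
width: 0.001
```

```bash
python3 -c "
from h import *
from plant import order
a=cv2.imread('pics/s9.png');b=optics.grab_frame('scene')[180:340,240:450,::-1].repeat(3,0).repeat(3,1)
print('change around case/arm',np.abs(a.astype(int)-b)[180:,380:].mean())
order.job_done()"
```

```text
change around case/arm 0.5048133333333333
the job is handed in; nothing more can be done
```

The lipstick case is standing in the pocket with the sprung arm swung in against it. I handed the job in at about 28 s; no verdict is reported back.

- **Drawing the arm back:** I pushed the tab with closed fingers along its arc and felt the end stop at about 1.19 rad. The reading was about 11.6 N there, the highest I read. I backed off and a later picture showed the arm still held back with nothing touching it.
- **Placing the case:** I stood it in the pocket and let go at first floor contact, about 3.4 N. The picture showed it upright and centred, with the arm still back.
- **Pressing the trigger:** The button released the arm after about 7 mm of travel. I then lifted clear.

**Last checks:**
- The case is upright, within about 2 mm of the pocket spot and pushed slightly towards the back wall.
- The bar rests against it at a small angle.
- Two pictures taken about 1 s apart showed almost no change around the case and arm.
- The wrist read only noise, under about 1 N.
- The tumbler, perfume bottle and organiser look the same from above as at the start. In the final top picture the robot hid the comb. It was where it started in the earlier top pictures and showed no visible shift in the last side picture, where part of it was hidden.

I could not read the clamping force or the exact arm angle directly. No check failed or disagreed.

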